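# Shut the fruit carton and hold the dished tray over it, turned a quarter turn

## Robot

A 6-joint arm with a two-finger parallel gripper is mounted at the origin on a cart in front of the work surface, level with it; the furniture and walls round the work are solid. World frame = base frame: x ahead of the robot, y to its left, z up, the work surface at z = 0. Lengths are in m, angles in rad, forces in N, time in s.
With the tool pointing down it reaches from about 0.25 to 0.775 m from the base axis. Payload 8.9 kg.
Tool frame: the origin (TCP) lies midway between the tips of the shut fingers; the grasp point (between the pads) lies 19 mm behind it; z points along the fingers, y is the line along which they close (so a half turn about z gives the same grasp; the last joint's range is limited). The gripper opens to 85 mm and grips with 20 to 120 N. Pads are 22 mm wide; open, the fingers measure 114 mm over their backs; the gripper's body (76 mm by 85 mm) begins 54 mm behind the grasp point. The pads swing forward as they close: fully open they stand 13 mm farther back than shut.
Start: joints at [-1.392, 0.291, -0.153, 1.127, 0, 1.431], TCP at [0.164, -0.499, 0.231] pointing down, gripper open.
Joint ranges: [-2.52, 2.52], [-0.91, 1.74], [-1.3, 1.37], [-1.96, 2.02], [-1.52, 1.47], [-3.14, 3.14]. Speed limits (rad/s): [2.22, 2.22, 2.79, 3.14, 3.14, 3.14].

## Interface

Orientations are given as a rotation vector (axis times angle).
In Python, from cell import readout, vision, manip gives the robot as it stands.
- The arm moves only by the shell command python3 -m handwheel 'ROWS'. ROWS is JSON, a list of rows, each a list of 7 numbers: the shift along the world's x, y, z in units of 50 mm (1.0 is 50 mm), then the turn, a rotation vector about the world's x, y, z in units of 5 degrees (1.0 is 5 degrees), then the opening, from -1 (shut) to 1 (fully open). A call has 1 to 20 rows; each row shifts and turns the commanded pose from where the row before left it; what a row does not reach is not made up. A row lasts 1/10 s, in which the tool goes at most 50 mm and 8.59 degrees, less where a joint would pass 70% of its speed; a pose out of reach is approached as far as the arm can. A call is refused whole if a number of a shift passes 1 or a number of a turn 1, either way. A call with a gripper value outside its range is refused whole. The fingers move at their own pace and stop on an object; the grip force is fixed at half the most. Time passes only in rows, so rows that do not move let the fingers close. It gives the time, the measured TCP pose, the force, the opening and the grip force at its end, in the units of the state.
- readout.observe(): the state, without advancing time (a new reading comes with each control period).
- vision.camera(name): name is "scene" or "top"; returns a dict with "pixels" (420x560x3 uint8, red, green, blue), "range_z" (420x560 float32, m along the optical axis (not along the pixel's ray), 0 where there is no reading), "mtx" (3x3 intrinsics, pixels), "rvec" (rotation vector, rad) and "tvec" (3), from world to camera coordinates, as OpenCV has them. Camera axes: x right, y down, z forward; pixel columns grow to the right and rows downward; lengths in m; the calibration is good to about 2 mm. A picture is of the moment at which its call begins.
- manip.close_job(): hands the job in; it is judged then, once.
The state is a dict: "t": time; "q": joint angles; "joint_velocities": joint speeds; "effort": joint torques, N m; "ee_pos": TCP position; "tool_rot": TCP orientation; "ft_force": force on the tool from outside, world axes, zero at the start; "torque": the same for the moment, N m; "grip_width": opening from 0.0 (shut) to 1.0 (fully open); "grip_force": force on a finger pad.
Only numpy, scipy, OpenCV 4.12 (cv2) and the standard library are available. Lean on these libraries where they do the work, as an engineer would, in place of code of your own. Each camera call takes 0.05 s, during which the arm holds its last target. There are 200 camera calls.

## Task

Make the open fruit carton into a stand: fold its narrow flap down first, then the broad flap over it. Then lift the wooden tray straight up by its hoop handle and turn it level through a quarter turn in the air, with the loose lime staying in the middle of its dish and never touched, so that its long side lies along the long side of the carton. Finish while still holding the tray a few centimetres clear above the closed carton, over its middle, at rest and level; do not set it down or let go, and leave the salt shaker, tin and jam jar where they are.

Things in the scene. Friction and masses are not known exactly. Their poses are not given: they have to be found in the camera images.
- carton: Brown cardboard carton, fixed to the worktop, 200 mm long (its x) by 140 mm wide (its y) by 90 mm high, walls 4 mm, open top with two long flaps that stand up at the start. Origin: centre of its underside. z up. An orange and another lime lie inside and stay there. The two short end flaps are already folded in and fixed.
- flap_narrow (a joint): Narrow flap, 198 x 70 x 3 mm, hinged along the carton's long +y top edge (carton frame y = +70, z = 90 mm, hinge line along x). Rad: 0 = folded shut (level, pointing to the carton's -y), pi/2 = upright, more = leaning outward. The stiff crease stays where it is left (0.05 N m of friction: 1 N near the free edge moves it). Folded by pushing it from outside, over and down.
- flap_narrow_edge (a point): Middle of the free edge of the narrow flap, 70 mm from its hinge.
- flap_broad (a joint): Broad flap, 198 x 100 x 3 mm, hinged along the carton's long -y top edge (carton frame y = -70, z = 93.5 mm, hinge line along x). Rad: 0 = folded shut (level over the narrow flap, pointing to the carton's +y, upper face at z = 97 mm), pi/2 = upright, more = leaning outward. Same stiff crease as the narrow one.
- flap_broad_edge (a point): Middle of the free edge of the broad flap, 100 mm from its hinge.
- tray: Loose wooden tray, 160 mm long (its x), 110 mm wide (its y), 0.3 kg, rim 30 mm high, 6 mm thick. Floor shallowly dished: flat middle 50 x 30 mm at z = 8 mm, rising 7 mm to the rim all round. A fixed hoop handle runs end to end along its long middle line: steel rods up from the short ends to a wooden grip bar. Origin: centre of its underside, z up. It starts roughly crosswise to the carton.
- tray_grip (a point): Centre of the tray's wooden grip bar, 112 mm above the tray's underside and straight above its middle; the bar is 96 mm long (along the tray's x), 14 mm wide, 16 mm high. Its underside is 41 mm above the top of the lime.
- tray_middle (a point): Middle of the tray's dished floor, on its surface.
- lime: Loose roundish lime, 55 mm across, about 0.08 kg, lying in the middle of the tray's dish under the handle; it rolls when the tray is tilted or jerked. Origin: a point on its skin, which turns with it.
- lime_center (a point): Centre of the lime.
- salt_shaker: Bystander: grey and clear salt shaker, 44 mm across, 90 mm high, standing on the worktop. Origin: centre of its underside.
- tin: Bystander: squat tin, 75 mm across, 58 mm high, standing on the worktop. Origin: centre of its underside.
- jam_jar: Bystander: glass jam jar, 69 mm across, 99 mm high, standing on the worktop. Origin: centre of its underside.
Not all that is in view belongs to the job. Leave any pink look-alike of the lime alone.

How it is judged:
By the outcome, as a careful person would: the job done as asked, in the order asked, and still so for the second after the job is handed in, while the arm keeps its last pose, push and grip.
It also fails if it takes over 72 s, if anything falls off the work surface, if the arm or the gripper's body presses on something with over 40 N, if the wrist force passes 120 N, or if a joint passes its speed limit or range.

## Working session

There is one attempt and no reset: what is moved stays moved. The work goes in short steps, Python scripts to look and compute and a shell command to move; the robot and the scene stay as the last step left them, time stands still between calls to the robot, and variables do not carry over. Pictures are saved under pics/ and viewed, at most 10 in all, crops included, and the job is handed in when it is done.

```bash
mkdir -p pics
cat > h.py <<'E'
import numpy as np,cv2
from cell import readout,vision,manip
def cam(n,save=None):
    c=vision.camera(n); R=cv2.Rodrigues(np.array(c['rvec'],float))[0]; t=np.array(c['tvec'],float).ravel()
    K=np.array(c['mtx']);z=c['range_z'];v,u=np.mgrid[:z.shape[0],:z.shape[1]]
    P=np.stack([(u-K[0,2])/K[0,0]*z,(v-K[1,2])/K[1,1]*z,z],-1)
    W=(P-t)@R; W[z==0]=np.nan
    if save: cv2.imwrite(save,c['pixels'][...,::-1])
    return c['pixels'],W
E
python3 - <<'E'
from h import *
a,W=cam('scene','pics/s0.png');b,X=cam('top','pics/t0.png')
np.savez('m0.npz',a=a,W=W,b=b,X=X)
print(readout.observe())
E
```

```text
{'t': 0.1, 'q': array([-1.39229206e+00,  2.91239831e-01, -1.54009480e-01,  1.12669491e+00,
        2.94234192e-06,  1.43149927e+00]), 'joint_velocities': array([ 3.86465374e-05, -1.23072625e-03,  3.53416952e-03, -1.24806048e-03,
       -5.50037442e-04,  2.14632470e-03]), 'effort': array([ 1.21990743e-03, -5.37977207e+01,  3.31919146e+01,  9.29720700e-03,
       -2.09945965e-04, -2.69380848e-05]), 'ee_pos': array([ 0.16399106, -0.49834111,  0.23079691]), 'tool_rot': array([-3.10088107e+00, -4.96921422e-01,  3.07130171e-05]), 'ft_force': array([-0.95992389, -0.06464012, -0.34757967]), 'torque': array([ 0.00394216, -0.03810025,  0.00326472]), 'grip_force': 0.0, 'grip_width': 1.0015861314908672}
```

View pics/s0.png

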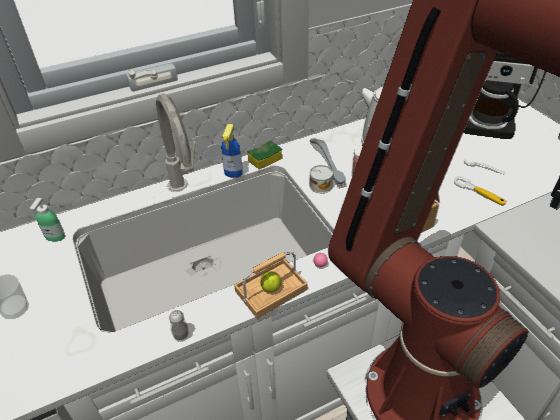

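View pics/t0.png

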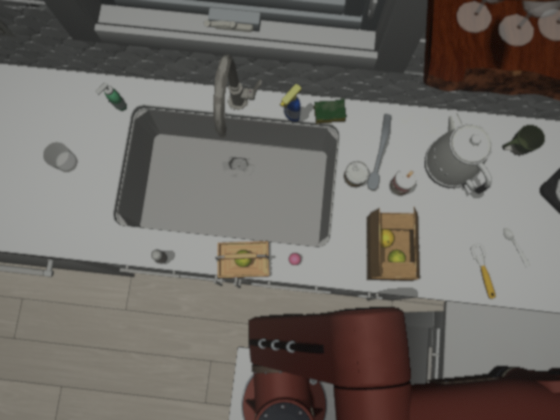

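The top view shows the tray at (244,260) with the lime at its centre, the pink decoy at (295,259), the carton at (395,245) with both flaps up, the tin at (357,174), the jar at (405,180) and the shaker at (159,256). In the scene view the arm hides the carton.

Run:
```python
from h import *
m=np.load('m0.npz');X=m['X'];b=m['b'];np.set_printoptions(precision=3,suppress=True)
for n,(u,v) in dict(lime=(244,258),pink=(295,259),tin=(357,174),jar=(405,180),salt=(159,256),c=(283,400),counter=(345,260)).items(): print(n,X[v,u])
def box(n,us,vs,zlo,zhi):
    P=X[vs[0]:vs[1],us[0]:us[1]].reshape(-1,3);P=P[(P[:,2]>zlo)&(P[:,2]<zhi)]
    r=cv2.minAreaRect(P[:,:2].astype(np.float32)*1000); print(n,len(P),r,P.min(0),P.max(0)); return P
box('tray',(210,280),(232,285),.02,.045)
box('grip',(210,280),(232,285),.09,.15)
box('carton rim',(360,430),(200,290),.06,.1)
P=box('flaps',(360,430),(200,290),.1,.3)
for s in (P[P[:,1]>P[:,1].mean()],P[P[:,1]<P[:,1].mean()]): print(s.mean(0),s.max(0),s.min(0))
cv2.imwrite('pics/c0.png',cv2.resize(np.hstack([b[195:295,355:435],b[225:325-0,200:300][:100]])[...,::-1],None,fx=4,fy=4,interpolation=2))
print(X[200:290:6,360:430:5,2])
```

```text
lime [0.413 0.168 0.057]
pink [0.429 0.013 0.043]
tin [ 0.717 -0.154  0.052]
jar [ 0.7   -0.296  0.099]
salt [0.389 0.422 0.08 ]
c [0.067 0.01  0.379]
counter [ 0.447 -0.144  0.006]
tray 431 ((414.9682922363281, 175.97280883789062), (111.52922821044922, 165.71847534179688), 7.956203460693359) [0.35  0.091 0.02 ] [0.48  0.262 0.045]
grip 204 ((414.7181091308594, 176.11526489257812), (14.655104637145996, 152.08616638183594), 8.405749320983887) [0.402 0.101 0.095] [0.427 0.252 0.13 ]
carton rim 1455 ((499.7305603027344, -276.5542907714844), (201.55889892578125, 145.88775634765625), 5.037530422210693) [ 0.395 -0.356  0.06 ] [ 0.603 -0.197  0.1  ]
flaps 890 ((499.66650390625, -275.71124267578125), (197.684326171875, 143.8867950439453), 4.6727614402771) [ 0.396 -0.354  0.1  ] [ 0.602 -0.197  0.195]
[ 0.494 -0.214  0.133] [ 0.593 -0.197  0.164] [ 0.396 -0.246  0.1  ]
[ 0.502 -0.327  0.155] [ 0.602 -0.285  0.195] [ 0.405 -0.354  0.1  ]
[[-0.004 -0.002  0.002 -0.003  0.001  0.004 -0.003  0.001 -0.002 -0.004
  -0.005 -0.001  0.002  0.003]
 [ 0.001  0.     0.002 -0.004 -0.003 -0.004 -0.005  0.0
[... 687 characters left out ...]
   0.126  0.006  0.003  0.006  0.003  0.001  0.002
   0.02   0.187  0.001 -0.001]
 [-0.     0.002  0.094  0.125  0.004  0.006  0.043  0.06   0.059  0.003
   0.009  0.188 -0.004 -0.001]
 [-0.001 -0.001  0.093  0.134  0.006 -0.001  0.046  0.051  0.058  0.009
   0.01   0.19  -0.003  0.003]
 [ 0.003 -0.006  0.09   0.132  0.09   0.092  0.09   0.094  0.092  0.096
   0.086  0.191  0.001 -0.002]
 [ 0.002  0.001  0.091  0.131  0.161  0.092  0.09   0.097  0.091  0.089
   0.097  0.186  0.001 -0.004]
 [ 0.005 -0.     0.057  0.062  0.071  0.079  0.071  0.084  0.086  0.087
   0.088  0.096 -0.002  0.006]
 [-0.004  0.003 -0.003 -0.002  0.004 -0.002 -0.    -0.003 -0.004 -0.004
   0.003  0.007 -0.004  0.002]]
```

View pics/c0.png

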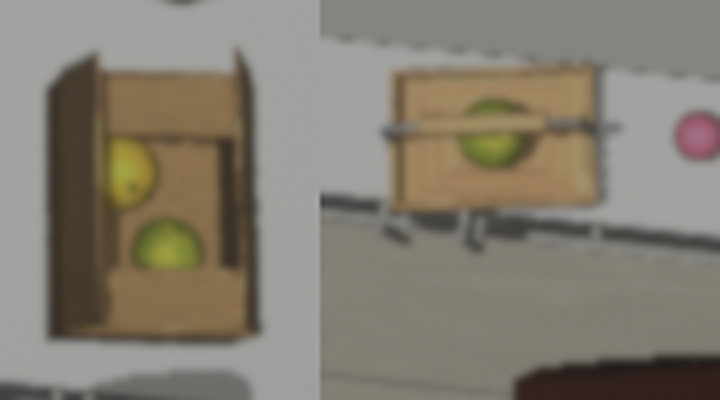

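The measurements fit the given sizes. The carton centre is at (0.499,-0.277), yaw +5°, with the narrow flap on the world +y side. The tray centre is at (0.415,0.176), with its long axis at 98.4°. Next: shut the fingers and pass over to the outside of the narrow flap.

```bash
python3 -m handwheel '[[0,0,0.7,0,0,0,-1],[0,0,0.7,0,0,0,-1],[0.41,0.41,0,0,0,0.96,-1],[0.41,0.41,0,0,0,0.96,-1],[0.41,0.41,0,0,0,0.96,-1],[0.41,0.41,0,0,0,0.96,-1],[0.41,0.41,0,0,0,0.96,-1],[0.41,0.41,0,0,0,0.96,-1],[0.41,0.41,0,0,0,0.96,-1],[0.41,0.41,0,0,0,0.96,-1],[0.41,0.41,0,0,0,0.96,-1],[0.41,0.41,0,0,0,0.96,-1],[0.41,0.41,0,0,0,0.96,-1],[0.41,0.41,0,0,0,0.96,-1],[0.41,0.41,0,0,0,0.96,-1],[0.41,0.41,0,0,0,0.96,-1],[0.41,0.41,0,0,0,0.96,-1],[0.41,0.41,0,0,0,0.96,-1],[0,0,0,0,0,0,-1]]'
cat > o.py <<'E'
from h import *
np.set_printoptions(precision=4,suppress=True)
s=readout.observe(); C=np.array([.499,-.277]);c,k=np.cos(.087),np.sin(.087)
R=cv2.Rodrigues(s['tool_rot'])[0];d=s['ee_pos'][:2]-C
print(s['t'],s['ee_pos'],'yaw',np.degrees(np.arctan2(R[1,1],R[0,1])),'z',R[:,2],'cart xy',c*d[0]+k*d[1],-k*d[0]+c*d[1],'F',s['ft_force'],s['grip_width'],s['grip_force'])
E
python3 o.py
```

```text
t: 2.0
ee_pos: [0.4936, -0.1685, 0.3007]
tool_rot: [-2.115, -2.322, -0.001]
ft_force: [0.8, -0.8, -0.4]
grip_width: -0.001
grip_force: 0.0
2.0 [ 0.4936 -0.1685  0.3007] yaw 5.326813464879595 z [-0.0002  0.001  -1.    ] cart xy 0.0040291849568888476 0.1085609282989649 F [ 0.7762 -0.7525 -0.4262] -0.0009222511989272843 0.0
```

```bash
python3 -m handwheel '[[0,0,-0.62,0,0,0,-1],[0,0,-0.62,0,0,0,-1],[0,0,-0.62,0,0,0,-1],[0,0,-0.62,0,0,0,-1],[0,0,-0.62,0,0,0,-1],[0.02,-0.24,-0.03,0,0,0,-1],[0.02,-0.24,-0.03,0,0,0,-1],[0.02,-0.24,-0.03,0,0,0,-1],[0.02,-0.24,-0.03,0,0,0,-1],[0.01,-0.15,-0.1,0,0,0,-1],[0.01,-0.15,-0.1,0,0,0,-1],[0.01,-0.15,-0.15,0,0,0,-1],[0.01,-0.15,-0.15,0,0,0,-1],[0.01,-0.1,-0.15,0,0,0,-1],[0.01,-0.1,-0.15,0,0,0,-1],[0.01,-0.1,-0.14,0,0,0,-1],[0,0,0,0,0,0,-1]]'; python3 o.py
```

```text
t: 3.7
ee_pos: [0.4994, -0.2636, 0.0931]
tool_rot: [-2.122, -2.316, -0.001]
ft_force: [-1.1, 0.2, -0.4]
grip_width: 0.0
grip_force: 0.3
3.7 [ 0.4994 -0.2636  0.0931] yaw 5.01175476312697 z [-0.0004  0.0011 -1.    ] cart xy 0.0015187513916700372 0.013333601680428932 F [-1.0648  0.1927 -0.3577] 0.000142274218977237 0.2624153159558773
```

```bash
python3 -m handwheel '[[0,-0.05,-0.03,0,0,0,-1],[0,-0.05,-0.02,0,0,0,-1],[0,0,0,0,0,0,-1]]'
python3 - <<'E'
from h import *
a,X=cam('top','pics/t1.png');s=X[195:295,355:435]
im=cv2.resize(a[195:295,355:435],None,fx=5,fy=5,interpolation=2);cv2.imwrite('pics/c1.png',im[...,::-1])
E
```

```text
t: 4.0
ee_pos: [0.4995, -0.2643, 0.0923]
tool_rot: [-2.116, -2.316, -0.01]
ft_force: [-4.1, 24.1, 31.0]
grip_width: -0.004
grip_force: 16.2
```

View pics/c1.png

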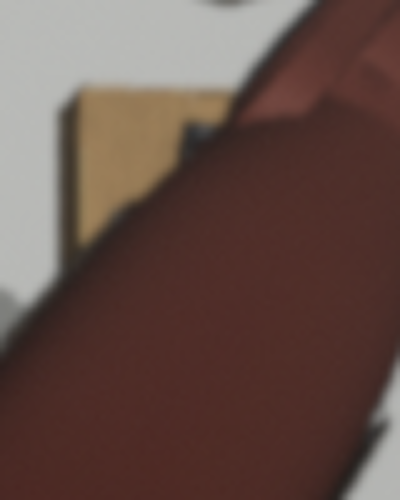

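The narrow flap is flat, and 31 N of contact shows it at its stop. Now lift off and go to the outside of the broad flap.

```bash
python3 -m handwheel '[[0,0,0.8,0,0,0,-1],[0,0,0.85,0,0,0,-1],[0,0,0.85,0,0,0,-1],[0,0,0.85,0,0,0,-1],[0,0,0.8,0,0,0,-1],[0.04,-0.51,0,0,0,0,-1],[0.04,-0.51,0,0,0,0,-1],[0.04,-0.51,0,0,0,0,-1],[0.04,-0.51,0,0,0,0,-1],[0.04,-0.51,0,0,0,0,-1],[0,0,0,0,0,0,-1],[0,0,-0.67,0,0,0,-1],[0,0,-0.67,0,0,0,-1],[0,0,-0.67,0,0,0,-1],[0,0,-0.67,0,0,0,-1],[0,0,0,0,0,0,-1]]'; python3 o.py
```

```text
t: 5.65
ee_pos: [0.5073, -0.3936, 0.1597]
tool_rot: [-2.116, -2.311, -0.0]
ft_force: [0.4, 0.6, -0.1]
grip_width: -0.0
grip_force: 0.0
5.65 [ 0.5073 -0.3936  0.1597] yaw 5.031555021355136 z [-0.0059  0.0056 -1.    ] cart xy -0.0018330146655964347 -0.11686658378515838 F [ 0.3633  0.5886 -0.1344] -0.0004553995791592169 0.0
```

```bash
python3 -m handwheel '[[-0.02,0.25,0.04,0,0,0,-1],[-0.02,0.25,0.04,0,0,0,-1],[-0.02,0.27,0,0,0,0,-1],[-0.02,0.27,0,0,0,0,-1],[-0.02,0.21,-0.07,0,0,0,-1],[-0.02,0.21,-0.07,0,0,0,-1],[-0.02,0.2,-0.16,0,0,0,-1],[-0.02,0.2,-0.16,0,0,0,-1],[-0.01,0.13,-0.23,0,0,0,-1],[-0.01,0.13,-0.23,0,0,0,-1],[0,0.07,-0.2,0,0,0,-1],[0,0.02,-0.14,0,0,0,-1],[0,0,-0.05,0,0,0,-1],[0,0,0,0,0,0,-1]]'; python3 o.py
```

```text
t: 7.05
ee_pos: [0.5004, -0.2858, 0.1024]
tool_rot: [-2.122, -2.316, 0.0]
ft_force: [0.3, 1.0, 0.5]
grip_width: 0.003
grip_force: 0.0
7.05 [ 0.5004 -0.2858  0.1024] yaw 4.999733087753373 z [-0.0005  0.0003 -1.    ] cart xy 0.0006200817816947338 -0.008855461185987743 F [0.3011 0.9899 0.454 ] 0.003357595254868589 0.0
```

```bash
python3 -m handwheel '[[0,0,-0.06,0,0,0,-1],[0,0,-0.04,0,0,0,-1],[0,0,-0.02,0,0,0,-1],[0,0,-0.02,0,0,0,-1],[0,0,0,0,0,0,-1]]'; python3 o.py
```

```text
t: 7.55
ee_pos: [0.5008, -0.286, 0.0965]
tool_rot: [2.122, 2.316, -0.0]
ft_force: [-1.3, 1.3, 6.0]
grip_width: 0.0
grip_force: 3.0
7.55 [ 0.5008 -0.286   0.0965] yaw 5.004706868610609 z [ 0.0006 -0.0006 -1.    ] cart xy 0.0009634114937733051 -0.009110386931945744 F [-1.3049  1.2819  5.9623] 0.00021122258216969483 2.95081939548254
```

```bash
python3 -m handwheel '[[0,0,-0.02,0,0,0,-1],[0,0,0,0,0,0,-1],[0,0,0.6,0,0,0,-1],[0,0,0.8,0,0,0,-1],[0,0,0.8,0,0,0,-1],[0,0,0.8,0,0,0,-1],[0,0,0.7,0,0,0,-1],[-0.15,0.7,0,0,0,0,1],[-0.15,0.8,0,0,0,0,1],[-0.15,0.8,0,0,0,0,1],[-0.15,0.8,0,0,0,0,1],[-0.15,0.8,0,0,0,0,1],[0,0,0,0,0,0,1]]'; python3 o.py
python3 - <<'E'
from h import *
np.set_printoptions(precision=4,suppress=True)
b,X=cam('top','pics/t2.png'); a,W=cam('scene','pics/s2.png')
S=X[195:295,355:435].reshape(-1,3);f=S[(S[:,2]>.08)&(S[:,2]<.2)]
print('carton',cv2.minAreaRect(f[:,:2].astype('f')*1000),np.percentile(f[:,2],[1,50,99]))
for n,Q in (('top',X),('scene',W)):
    Q=Q.reshape(-1,3);m=(abs(Q[:,0]-.415)<.12)&(abs(Q[:,1]-.176)<.12)
    for lo,hi in ((.02,.035),(.1,.135)):
        P=Q[m&(Q[:,2]>lo)&(Q[:,2]<hi)]; print(n,lo,len(P),cv2.minAreaRect(P[:,:2].astype('f')*1000),np.median(P,0))
for n,im,Q in (('top',b,X),('scene',a,W)):
    hsv=cv2.cvtColor(im,cv2.COLOR_RGB2HSV); g=(hsv[...,0]>25)&(hsv[...,0]<50)&(hsv[...,1]>120)&(abs(Q[...,0]-.415)<.06)&(abs(Q[...,1]-.176)<.06)
    P=Q[g];A=np.c_[2*P,np.ones(len(P))];r=np.linalg.lstsq(A,(P**2).sum(1),rcond=None)[0];print(n,'lime',len(P),P.mean(0),P.max(0),r[:3])
cv2.imwrite('pics/c2.png',np.hstack([cv2.resize(b[190:300,200:440],None,fx=3,fy=3)])[...,::-1])
E
```

```text
t: 8.85
ee_pos: [0.4618, -0.087, 0.2802]
tool_rot: [-2.117, -2.32, -0.001]
ft_force: [-1.0, -0.8, 0.0]
grip_width: 0.99
grip_force: 0.0
8.85 [ 0.4618 -0.087   0.2802] yaw 5.21456679463616 z [-0.0002  0.0011 -1.    ] cart xy -0.020586173575230106 0.1925556874502026 F [-1.0054 -0.7795  0.0029] 0.9900526546139058 0.0
carton ((499.27581787109375, -276.4762878417969), (199.58181762695312, 141.79124450683594), 4.876348495483398) [0.0861 0.096  0.1042]
top 0.02 364 ((414.405517578125, 175.60220336914062), (110.59092712402344, 165.0855255126953), 8.70040225982666) [0.4142 0.1727 0.0279]
top 0.1 199 ((414.914794921875, 175.586181640625), (14.986136436462402, 145.41163635253906), 8.394830703735352) [0.4141 0.1763 0.1182]
scene 0.02 595 ((412.1478576660156, 172.1474609375), (113.88436889648438, 165.58221435546875), 7.71394157409668) [0.3984 0.1809 0.0278]
scene 0.1 292 ((412.6357421875, 171.7061767578125), (17.72690200805664, 146.90679931640625), 7.151648998260498) [0.4104 0.1748 0.1167]
top lime 97 [0.4067 0.1727 0.0541] [0.4358 0.1958 0.069 ] [0.4146 0.175  0.0448]
scene lime 330 [0.4053 0.1771 0.0501] [0.4358 0.1995 0.066 ] [0.4139 0.1728 0.038 ]
```

View pics/c2.png

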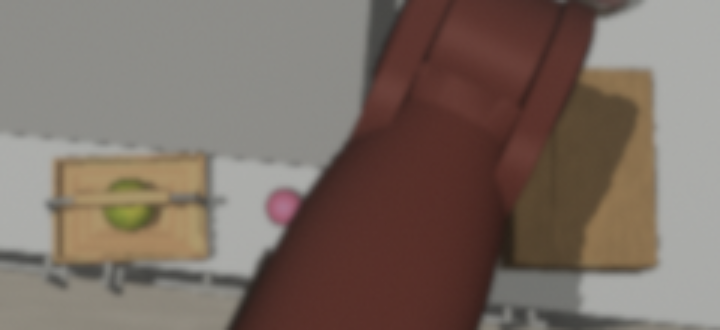

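View pics/s2.png

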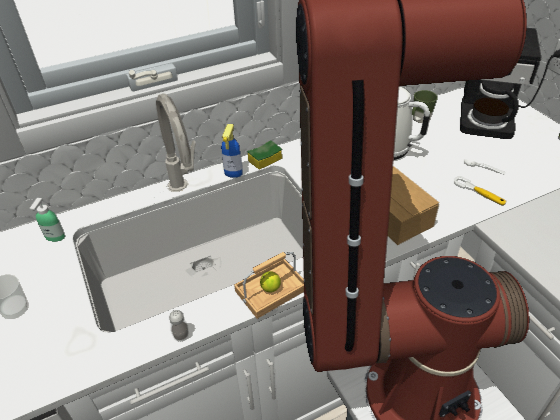

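The carton is closed flat (top at z ≈ 0.096) and the tray and lime are undisturbed. Next, move over the grip bar.

```bash
python3 -m handwheel '[[-0.12,0.65,0,0,0,0.08,1],[-0.12,0.65,0,0,0,0.08,1],[-0.12,0.65,0,0,0,0.08,1],[-0.12,0.66,0,0,0,0.08,1],[-0.12,0.66,0,0,0,0.08,1],[-0.12,0.66,0,0,0,0.08,1],[-0.12,0.66,0,0,0,0.08,1],[-0.1,0.65,0,0,0,0.08,1],[0,0,0,0,0,0,1],[0,0,0,0,0,0,1]]'; python3 o.py
```

```text
t: 9.95
ee_pos: [0.4166, 0.171, 0.2796]
tool_rot: [2.056, 2.375, -0.001]
ft_force: [0.8, 0.7, -0.1]
grip_width: 1.002
grip_force: 0.0
9.95 [0.4166 0.171  0.2796] yaw 8.236414918810928 z [-0.     -0.0005 -1.    ] cart xy -0.04314801004026655 0.4534791938709685 F [ 0.8076  0.7478 -0.1235] 1.0019613456961438 0.0
```

```bash
python3 -m handwheel '[[-0.04,0.09,-0.4,0,0,0,1],[0,0,-0.5,0,0,0,1],[0,0,-0.5,0,0,0,1],[0,0,-0.5,0,0,0,1],[0,0,-0.5,0,0,0,1],[0,0,-0.4,0,0,0,1],[0,0,-0.4,0,0,0,1],[0,0,-0.3,0,0,0,1],[0,0,-0.2,0,0,0,1],[0,0,0,0,0,0,1]]'; python3 o.py
python3 - <<'E'
from h import *
a,W=cam('scene');cv2.imwrite('pics/c3.png',cv2.resize(a[220:330,200:340],None,fx=4,fy=4,interpolation=2)[...,::-1])
E
```

```text
t: 10.95
ee_pos: [0.4138, 0.1746, 0.0938]
tool_rot: [-2.058, -2.372, 0.003]
ft_force: [-0.2, -0.5, -0.6]
grip_width: 0.999
grip_force: 0.0
10.95 [0.4138 0.1746 0.0938] yaw 8.109034216832343 z [-0.0019 -0.0007 -1.    ] cart xy -0.045679001702053766 0.4572985117351267 F [-0.2259 -0.4938 -0.5601] 0.9985591811952439 0.0
```

View pics/c3.png

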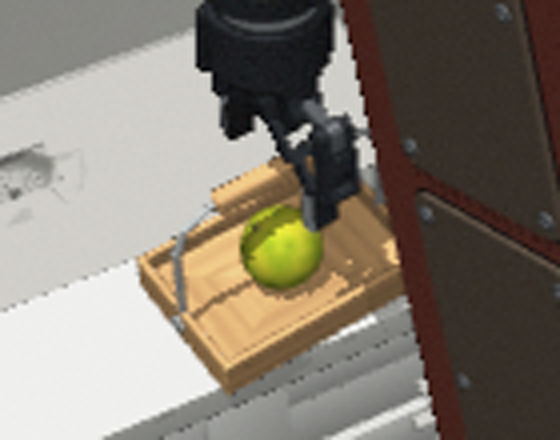

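The fingers straddle the bar, clear of the lime. Close gently.

```bash
python3 -m handwheel '[[0,0,0,0,0,0,0.5],[0,0,0,0,0,0,0.1],[0,0,0,0,0,0,-0.2],[0,0,0,0,0,0,-0.4],[0,0,0,0,0,0,-0.45],[0,0,0,0,0,0,-0.5],[0,0,0,0,0,0,-0.55],[0,0,0,0,0,0,-0.6],[0,0,0,0,0,0,-0.65],[0,0,0,0,0,0,-0.7],[0,0,0,0,0,0,-0.75],[0,0,0,0,0,0,-0.9],[0,0,0,0,0,0,-1],[0,0,0,0,0,0,-1],[0,0,0,0,0,0,-1]]'; python3 o.py
```

```text
t: 12.5
ee_pos: [0.4144, 0.1759, 0.095]
tool_rot: [2.056, 2.374, 0.001]
ft_force: [2.5, 1.1, 1.9]
grip_width: 0.15
grip_force: 59.3
12.5 [0.4144 0.1759 0.095 ] yaw 8.209355159835077 z [ 0.0007  0.0002 -1.    ] cart xy -0.04489252152181761 0.4585337811622891 F [2.4647 1.0948 1.9291] 0.15006515750286673 59.323044419288635
```

```bash
python3 -m handwheel '[[0,0,0.05,0,0,0,-1],[0,0,0.1,0,0,0,-1],[0,0,0.15,0,0,0,-1],[0,0,0.15,0,0,0,-1],[0,0,0.15,0,0,0,-1],[0,0,0.15,0,0,0,-1],[0,0,0.15,0,0,0,-1],[0,0,0.15,0,0,0,-1],[0,0,0.15,0,0,0,-1],[0,0,0.15,0,0,0,-1],[0,0,0.15,0,0,0,-1],[0,0,0.15,0,0,0,-1],[0,0,0.15,0,0,0,-1],[0,0,0.15,0,0,0,-1],[0,0,0.15,0,0,0,-1],[0,0,0.15,0,0,0,-1],[0,0,0.15,0,0,0,-1],[0,0,0.15,0,0,0,-1],[0,0,0.1,0,0,0,-1],[0,0,0.05,0,0,0,-1]]'; python3 o.py
cat > look.py <<'E'
import sys;from h import *
a,W=cam('scene');s=readout.observe();p=s['ee_pos'];np.set_printoptions(precision=4,suppress=True)
hsv=cv2.cvtColor(a,cv2.COLOR_RGB2HSV);d=W-np.array([p[0],p[1],p[2]-.06])
g=(hsv[...,0]>25)&(hsv[...,0]<50)&(hsv[...,1]>120)&(np.linalg.norm(d,axis=-1)<.09)
P=W[g];A=np.c_[2*P,np.ones(len(P))]
if len(P)>20:
    r=np.linalg.lstsq(A,(P**2).sum(1),rcond=None)[0][:3];print('lime-tcp',len(P),r-p)
m=(np.linalg.norm(d[...,:2],axis=-1)<.12)&(abs(d[...,2]+.01)<.03)&~g
v,u=np.where(m)
if len(sys.argv)>1:
    c,r=int(u.mean()),int(v.mean());y,x=max(r-70,0),max(c-90,0)
    cv2.imwrite(sys.argv[1],cv2.resize(a[y:y+140,x:x+180],None,fx=4,fy=4,interpolation=2)[...,::-1])
E
python3 look.py pics/c4.png
```

```text
t: 14.5
ee_pos: [0.4143, 0.1758, 0.2304]
tool_rot: [2.057, 2.374, 0.001]
ft_force: [-0.5, -0.2, -4.4]
grip_width: 0.151
grip_force: 58.5
14.5 [0.4143 0.1758 0.2304] yaw 8.205263552649463 z [ 0.0006  0.0002 -1.    ] cart xy -0.04504729927507479 0.45848622467290634 F [-0.4945 -0.2027 -4.4264] 0.15148850149533225 58.52962374687195
lime-tcp 391 [ 0.0002 -0.0028 -0.0577]
```

View pics/c4.png

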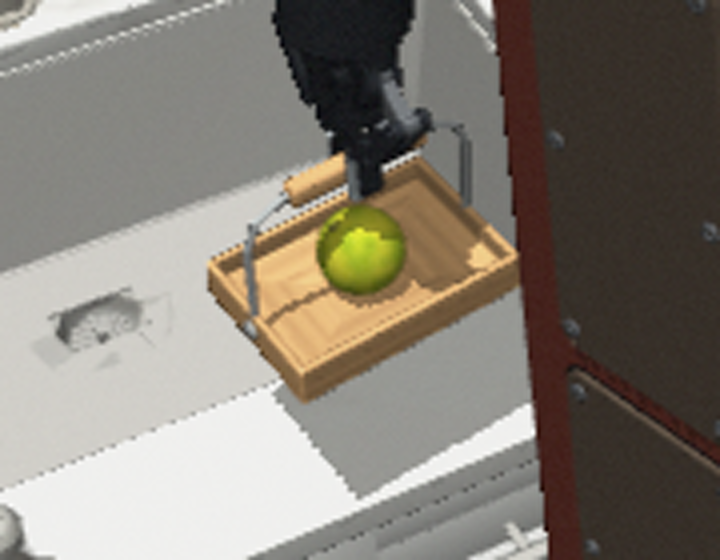

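The tray is held level with the lime centred. Now turn it in place by +86.7°.

```bash
python3 -m handwheel '[[0,0,0,0,0,0.1,-1],[0,0,0,0,0,0.2,-1],[0,0,0,0,0,0.3,-1],[0,0,0,0,0,0.4,-1],[0,0,0,0,0,0.47,-1],[0,0,0,0,0,0.47,-1],[0,0,0,0,0,0.47,-1],[0,0,0,0,0,0.47,-1],[0,0,0,0,0,0.47,-1],[0,0,0,0,0,0.47,-1],[0,0,0,0,0,0.47,-1],[0,0,0,0,0,0.47,-1],[0,0,0,0,0,0.47,-1],[0,0,0,0,0,0.47,-1],[0,0,0,0,0,0.47,-1],[0,0,0,0,0,0.47,-1],[0,0,0,0,0,0.47,-1],[0,0,0,0,0,0.47,-1],[0,0,0,0,0,0.47,-1],[0,0,0,0,0,0.47,-1]]'
python3 -m handwheel '[[0,0,0,0,0,0.47,-1],[0,0,0,0,0,0.47,-1],[0,0,0,0,0,0.47,-1],[0,0,0,0,0,0.47,-1],[0,0,0,0,0,0.47,-1],[0,0,0,0,0,0.47,-1],[0,0,0,0,0,0.47,-1],[0,0,0,0,0,0.47,-1],[0,0,0,0,0,0.47,-1],[0,0,0,0,0,0.47,-1],[0,0,0,0,0,0.47,-1],[0,0,0,0,0,0.47,-1],[0,0,0,0,0,0.47,-1],[0,0,0,0,0,0.47,-1],[0,0,0,0,0,0.47,-1],[0,0,0,0,0,0.47,-1],[0,0,0,0,0,0.45,-1],[0,0,0,0,0,0.4,-1],[0,0,0,0,0,0.3,-1],[0,0,0,0,0,0.14,-1]]'; python3 o.py; python3 look.py
```

```text
t: 16.55
ee_pos: [0.4139, 0.1758, 0.2296]
tool_rot: [-1.049, -2.961, 0.0]
ft_force: [0.5, -0.5, -3.9]
grip_width: 0.155
grip_force: 58.5
t: 18.55
ee_pos: [0.414, 0.1758, 0.2297]
tool_rot: [0.136, -3.138, 0.0]
ft_force: [0.1, 0.5, -4.0]
grip_width: 0.151
grip_force: 58.5
18.55 [0.414  0.1758 0.2297] yaw 94.94647905368589 z [-0.0002 -0.0001 -1.    ] cart xy -0.0453486344363069 0.45844445638515563 F [ 0.1231  0.5434 -4.0426] 0.15082548783894972 58.53039085865021
lime-tcp 379 [-0.0011  0.0002 -0.0582]
```

```bash
python3 -m handwheel '[[0.001,-0.005,0,0,0,0,-1],[0.002,-0.01,0,0,0,0,-1],[0.004,-0.02,0,0,0,0,-1],[0.006,-0.03,0,0,0,0,-1],[0.008,-0.04,0,0,0,0,-1],[0.01,-0.05,0,0,0,0,-1],[0.011,-0.06,0,0,0,0,-1],[0.013,-0.07,0,0,0,0,-1],[0.015,-0.08,0,0,0,0,-1],[0.017,-0.09,0,0,0,0,-1],[0.019,-0.1,0,0,0,0,-1],[0.019,-0.1,0,0,0,0,-1],[0.019,-0.1,0,0,0,0,-1],[0.019,-0.1,0,0,0,0,-1],[0.019,-0.1,0,0,0,0,-1],[0.019,-0.1,0,0,0,0,-1],[0.019,-0.1,0,0,0,0,-1],[0.019,-0.1,0,0,0,0,-1],[0.019,-0.1,0,0,0,0,-1],[0.019,-0.1,0,0,0,0,-1]]'
python3 -m handwheel '[[0.019,-0.1,0,0,0,0,-1],[0.019,-0.1,0,0,0,0,-1],[0.019,-0.1,0,0,0,0,-1],[0.019,-0.1,0,0,0,0,-1],[0.019,-0.1,0,0,0,0,-1]]'; python3 o.py
```

```text
t: 20.6
ee_pos: [0.428, 0.1026, 0.2298]
tool_rot: [-0.133, 3.139, -0.0]
ft_force: [-0.3, 0.5, -3.8]
grip_width: 0.156
grip_force: 58.5
t: 21.1
ee_pos: [0.4327, 0.0776, 0.2298]
tool_rot: [0.133, -3.139, 0.0]
ft_force: [0.4, 0.8, -4.2]
grip_width: 0.15
grip_force: 58.5
21.1 [0.4327 0.0776 0.2298] yaw 94.86066542103035 z [-0. -0. -1.] cart xy -0.03521012105183946 0.35903629812459226 F [ 0.37    0.7548 -4.224 ] 0.15022359720434994 58.53119194507599
```

```bash
for i in 1; do
python3 -m handwheel '[[0.019,-0.1,0,0,0,0,-1],[0.019,-0.1,0,0,0,0,-1],[0.019,-0.1,0,0,0,0,-1],[0.019,-0.1,0,0,0,0,-1],[0.019,-0.1,0,0,0,0,-1],[0.019,-0.1,0,0,0,0,-1],[0.019,-0.1,0,0,0,0,-1],[0.019,-0.1,0,0,0,0,-1],[0.019,-0.1,0,0,0,0,-1],[0.019,-0.1,0,0,0,0,-1],[0.019,-0.1,0,0,0,0,-1],[0.019,-0.1,0,0,0,0,-1],[0.019,-0.1,0,0,0,0,-1],[0.019,-0.1,0,0,0,0,-1],[0.019,-0.1,0,0,0,0,-1],[0.019,-0.1,0,0,0,0,-1],[0.019,-0.1,0,0,0,0,-1],[0.019,-0.1,0,0,0,0,-1],[0.019,-0.1,0,0,0,0,-1],[0.019,-0.1,0,0,0,0,-1]]'
python3 -m handwheel '[[0.019,-0.1,0,0,0,0,-1],[0.019,-0.1,0,0,0,0,-1],[0.019,-0.1,0,0,0,0,-1],[0.019,-0.1,0,0,0,0,-1],[0.019,-0.1,0,0,0,0,-1],[0.019,-0.1,0,0,0,0,-1],[0.019,-0.1,0,0,0,0,-1],[0.019,-0.1,0,0,0,0,-1],[0.019,-0.1,0,0,0,0,-1],[0.019,-0.1,0,0,0,0,-1],[0.019,-0.1,0,0,0,0,-1],[0.019,-0.1,0,0,0,0,-1],[0.019,-0.1,0,0,0,0,-1],[0.019,-0.1,0,0,0,0,-1],[0.019,-0.1,0,0,0,0,-1],[0.019,-0.1,0,0,0,0,-1],[0.019,-0.1,0,0,0,0,-1],[0.019,-0.1,0,0,0,0,-1],[0.019,-0.1,0,0,0,0,-1],[0.019,-0.1,0,0,0,0,-1]]'
done; python3 o.py
```

```text
t: 23.1
ee_pos: [0.4518, -0.0224, 0.2298]
tool_rot: [-0.133, 3.139, -0.0]
ft_force: [-0.4, -0.4, -4.3]
grip_width: 0.145
grip_force: 58.5
t: 25.1
ee_pos: [0.4707, -0.1224, 0.2298]
tool_rot: [0.133, -3.139, 0.0]
ft_force: [-0.2, 0.2, -3.7]
grip_width: 0.15
grip_force: 58.5
25.1 [ 0.4707 -0.1224  0.2298] yaw 94.857860944697 z [-0.0001 -0.     -1.    ] cart xy -0.014744928808740182 0.15649892557809364 F [-0.1877  0.2121 -3.6514] 0.1502771421462345 58.53028178215027
```

```bash
python3 -m handwheel '[[0.019,-0.1,0,0,0,0,-1],[0.019,-0.1,0,0,0,0,-1],[0.019,-0.1,0,0,0,0,-1],[0.019,-0.1,0,0,0,0,-1],[0.019,-0.1,0,0,0,0,-1],[0.019,-0.1,0,0,0,0,-1],[0.019,-0.1,0,0,0,0,-1],[0.019,-0.1,0,0,0,0,-1],[0.019,-0.1,0,0,0,0,-1],[0.019,-0.1,0,0,0,0,-1],[0.019,-0.1,0,0,0,0,-1],[0.019,-0.1,0,0,0,0,-1],[0.019,-0.1,0,0,0,0,-1],[0.019,-0.1,0,0,0,0,-1],[0.019,-0.1,0,0,0,0,-1],[0.019,-0.1,0,0,0,0,-1],[0.019,-0.1,0,0,0,0,-1],[0.019,-0.1,0,0,0,0,-1],[0.019,-0.1,0,0,0,0,-1],[0.019,-0.1,0,0,0,0,-1]]'
python3 -m handwheel '[[0.018,-0.1,0,0,0,0,-1],[0.018,-0.1,0,0,0,0,-1],[0.018,-0.1,0,0,0,0,-1],[0.018,-0.1,0,0,0,0,-1],[0.018,-0.1,0,0,0,0,-1],[0.018,-0.1,0,0,0,0,-1],[0.017,-0.09,0,0,0,0,-1],[0.015,-0.08,0,0,0,0,-1],[0.013,-0.07,0,0,0,0,-1],[0.011,-0.06,0,0,0,0,-1],[0.01,-0.05,0,0,0,0,-1],[0.008,-0.04,0,0,0,0,-1],[0.006,-0.04,0,0,0,0,-1],[0.006,-0.03,0,0,0,0,-1],[0.004,-0.02,0,0,0,0,-1],[0.002,-0.01,0,0,0,0,-1],[0,0,0,0,0,0,-1],[0,0,0,0,0,0,-1],[0,0,0,0,0,0,-1],[0,0,0,0,0,0,-1]]'
python3 o.py; python3 look.py
python3 - <<'E'
from h import *
a,W=cam('scene');b,X=cam('top')
cv2.imwrite('pics/c5.png',np.hstack([cv2.resize(a[140:280,340:500],(640,560)) [:, :400],cv2.resize(b[190:290,350:430],(400,560))])[...,::-1])
E
```

```text
t: 27.1
ee_pos: [0.4897, -0.2224, 0.2298]
tool_rot: [0.133, -3.139, 0.0]
ft_force: [0.2, 0.3, -4.0]
grip_width: 0.15
grip_force: 58.5
t: 29.1
ee_pos: [0.4997, -0.2764, 0.2298]
tool_rot: [-0.133, 3.139, -0.0]
ft_force: [0.0, -0.4, -4.5]
grip_width: 0.148
grip_force: 58.5
29.1 [ 0.4997 -0.2764  0.2298] yaw 94.86091982815547 z [ 0.0001 -0.     -1.    ] cart xy 0.0007166440528854533 0.0005187615145823493 F [ 0.0224 -0.4296 -4.4741] 0.14810078015321032 58.52937698364258
lime-tcp 288 [-0.0022  0.002  -0.0569]
```

View pics/c5.png

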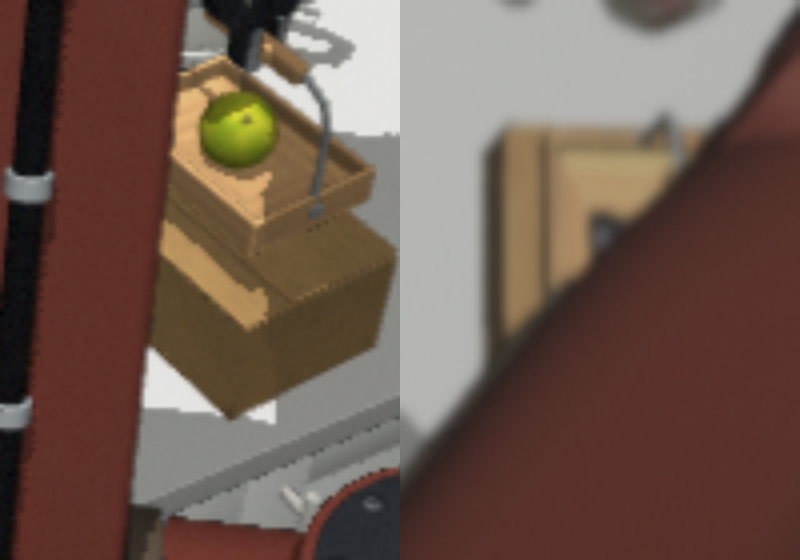

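The tray hangs level over the closed carton with their long sides parallel, about 38 mm clear, and the lime is within 2–3 mm of the middle. Let it settle, then hand in.

```bash
python3 -m handwheel '[[0,0,0,0,0,0,-1],[0,0,0,0,0,0,-1],[0,0,0,0,0,0,-1],[0,0,0,0,0,0,-1],[0,0,0,0,0,0,-1],[0,0,0,0,0,0,-1],[0,0,0,0,0,0,-1],[0,0,0,0,0,0,-1]]' && python3 look.py && python3 -c "
from cell import manip;print(manip.close_job())"
```

```text
t: 30.05
ee_pos: [0.4996, -0.2765, 0.2298]
tool_rot: [-0.133, 3.139, -0.0]
ft_force: [1.1, 0.0, -3.5]
grip_width: 0.149
grip_force: 58.5
lime-tcp 287 [-0.0022  0.0021 -0.0567]
the job is handed in; nothing more can be done
None
```

The job was handed in at about 30 s: the carton was closed narrow flap first, then broad, and the arm is holding the tray at rest and level, about 38 mm above the carton's middle, long sides aligned, with the lime within about 3 mm of the dish's middle.

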